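Fit the crank lever to a bench clamping jig and clamp the board

TASK

Fit the crank lever to the clamping jig: turn it so that its keyed hole matches the keyed shaft, slide it fully down, then slip the loose steel retaining collar over the shaft's pilot pin until it rests flat on the lever's hub. Then swing the lever anticlockwise (seen from above) until the jaw pinches the pine board firmly against the fence, and let go. Leave the glue bottle, hammer and offcut where they are.

Things in the scene. Friction and masses are not known exactly. Their poses are not given: they have to be found in the camera images.
- jig: Fixed plywood base 150 x 255 x 18 mm on the bench, long side along its y. Origin: on the bench under the shaft's axis; z up. A pine fence stands on its -y edge, 46 mm high over the bench, inner face at y = -172 mm, parallel to x. Grey bearing housing 64 x 64 mm around the origin, 50 mm high, with a round steel bearing collar (58 mm diameter) up to 56 mm.
- shaft (a joint): Turn of the upright keyed shaft, rad, anticlockwise from above positive; at 0 its odd key points along the jig's +y; starts at 0 to 0.4. Friction 0.4 N m: stays where left. Each rad moves the jaw 20 mm towards the fence; the board is pinched at about 1.1 rad. Some 4 N moves the lever's handle, then it goes hard: 12 N or more at the handle clamps well.
- shaft_home (a point): On the shaft's axis at the top of the bearing collar, 56 mm over the bench, where the lever's underside rests. z up, x along the odd key (turns with the shaft). Steel shaft above it: core 18 mm diameter and three keys 10 mm wide reaching 15 mm from the axis, a pair along +y and -y and the odd one along +x (a T from above), 28 mm high, tops rounded.
- lever: Loose crank lever, 162 mm long, 0.4 kg: heavy dark steel hub, light alloy arm; lying on the bench, underside down. Origin: centre of the underside of the square hub (52 x 52 x 30 mm high); z up, arm along +x. T-shaped through hole: centre 21 mm square, keyways 12.5 mm wide reaching 16.5 mm from the axis along +y, -y and +x. It fits one way only: the arm over the shaft's odd key.
- lever_handle (a point): Middle of the upright round black handle at the arm's end, 26 mm diameter, from 30 to 72 mm above the lever's underside (this point at 51 mm), 120 mm from the hub's axis; below it a round foot 32 mm in diameter. The handle does not spin.
- collar: Loose steel retaining collar: plain ring 40 mm in outer diameter, 34 mm high, with a 16 mm through bore, 0.09 kg. Origin: centre of its underside; z up. It stands upright on the bench.
- board: Loose pine board 180 x 90 x 18 mm lying flat on the jig's base between jaw and fence, long side about parallel to the fence. Origin: centre of its underside, 18 mm above the bench; its y is across the 90 mm width.
- jaw: Aluminium jaw bar 130 x 22 x 26 mm high, top 45 mm above the bench, that slides along the jig's -y as the shaft turns. Its frame is parallel to the jig's; its pressing face lies 60 mm to -y of its origin.
- glue: Bystander: white glue bottle with a cap, 50 mm diameter, 150 mm high, standing. It and the collar may change places. Origin: centre of its underside.
- hammer: Bystander: hammer lying on the bench behind the jig. Origin under its middle.
- offcut: Bystander: pine offcut 130 x 70 x 40 mm lying on the bench. Origin: centre of its underside.
- pin_tip (a point): Tip of the plain round pilot pin, 12 mm diameter, that stands on top of the keyed shaft, on its axis: 55 mm above shaft_home, 25 mm above the hub's top when the lever is home. Axes as shaft_home.
- lever_grip (a point): A good place to hold the lever: on its arm, 48 mm from the hub's axis, 23 mm above the underside. The arm is a bar 20 mm wide, 26 to 104 mm from the axis, 16 to 30 mm above the underside; the centre of mass is about 20 mm from the axis. Axes as the lever's.
Mind the look-alikes: they are no part of the job. Several things have the shape of the collar; the one meant has the colours described above.

How it is judged:
By the outcome, as a careful person would: the job done as asked, in the order asked, and still so for the second after the job is handed in, with the robot touching nothing.
It also fails if it takes over 72 s, if anything falls off the work surface, if the arm or the gripper's body presses on something with over 40 N, if the wrist force passes 120 N, or if a joint passes its speed limit or range.

ROBOT

A 6-joint arm with a two-finger parallel gripper is mounted at the origin on the work surface. World frame = base frame: x ahead of the robot, y to its left, z up, the work surface at z = 0. Lengths are in m, angles in rad, forces in N, time in s.
With the tool pointing down it reaches from about 0.275 to 0.825 m from the base axis. Payload 5.2 kg.
Tool frame: the origin (TCP) lies at the very end of the fingers, on their centre line; the grasp point (between the pads) lies 19 mm behind it; z points along the fingers, y is the line along which they close (so a half turn about z gives the same grasp; the last joint's range is limited). The gripper opens to 93 mm and grips with 3 to 60 N. Pads are 15 mm wide; open, the fingers measure 128 mm over their backs; the gripper's body (75 mm by 188 mm) begins 65 mm behind the grasp point.
Start: joints at [0.996, 0.259, 1.535, -0, 1.348, -0.203], TCP at [0.2, 0.512, 0.219] pointing down, gripper open.
Joint ranges: [-3.14, 3.14], [-0.91, 2.08], [0.19, 2.58], [-1.22, 4.36], [0.22, 2.71], [-3.12, 3.12]. Speed limits (rad/s): [2.57, 2.57, 3.14, 3.14, 3.14, 3.14].

INTERFACE

Orientations are given as a unit quaternion [x, y, z, w].
In Python, from cell import * gives the robot as it stands.
- The arm moves only by the tool arm_command, never from a script. Its argument "rows" is a list of rows, each a list of 3 entries, a list of its own where there are three numbers: the shift along the tool's x, y, z as a fraction of full scale, then the turn, a rotation vector about the tool's x, y, z as a fraction of full scale, then the opening, from -1 (shut) to 1 (fully open). In form: [[[tx, ty, tz], [wx, wy, wz], fingers], ...]. A call has 1 to 12 rows; each row shifts and turns the commanded pose from where the row before left it, along the tool's axes as they then stand; what a row does not reach is not made up. Full scale, the value 1, is 0.5 m for a shift and 0.1 rad for a turn. A row lasts 1/10 s, in which the tool goes at most 50 mm and 8.59 degrees, less where a joint would pass 70% of its speed; a pose out of reach is approached as far as the arm can. A call with a number of a shift or a turn outside -1 to 1 is refused whole. A call with a gripper value outside its range is refused whole. The fingers move at their own pace and stop on an object; "force" is the grip in N (left out, the last holds). Time passes only in rows, so rows that do not move let the fingers close. It gives the time, the measured TCP pose, the force, the opening and the grip force at its end, in the units of the state.
- get_state(): the state, without advancing time (a new reading comes with each control period).
- capture(name): name is "side" or "top"; returns a dict with "img" (400x640x3 uint8, red, green, blue), "fov_y" (degrees; the focal length in pixels is half the picture's height over the tangent of half this angle, whatever the lens; pixels are square), "cx", "cy" (the principal point, pixels), "D" ([k1, k2, p1, p2, k3] as OpenCV has them; the pictures are not rectified), "extrinsics" (4x4, takes a point from world to camera coordinates). Camera axes: x right, y up, looking along -z (the intrinsics and any distortion apply to the point x, -y, -z); pixel columns grow to the right and rows downward; lengths in m; the calibration is good to about 2 mm. A picture is of the moment at which its call begins. There is no depth.
- sign_off(): hands the job in; it is judged then, once.
The state is a dict: "clock": time; "q": joint angles; "qvel": joint speeds; "joint_torque": joint torques, N m; "position": TCP position; "ee_rot": TCP orientation; "wrist_force": force on the tool from outside, world axes, zero at the start; "wrist_torque": the same for the moment, N m; "gripper_width": opening from 0.0 (shut) to 1.0 (fully open); "gripper_force": force on a finger pad.
Only numpy, scipy, OpenCV 4.12 (cv2) and the standard library are available. Lean on these libraries where they do the work, as an engineer would, in place of code of your own. Each camera call takes 0.05 s, during which the arm holds its last target. There are 200 camera calls.

## Working session

There is one attempt and no reset: what is moved stays moved. The work goes in short steps, Python scripts to look and compute and a tool call to move; the robot and the scene stay as the last step left them, time stands still between calls to the robot, and variables do not carry over. Pictures are saved under pics/ and viewed, at most 13 in all, crops included, and the job is handed in when it is done.

Besides the shell and the picture viewer there is one more tool, called after "Emit:" as name([rows], argument=value, ...), one row to a line, values as JSON. arm_command: Moves the arm, as the interface text tells. Its arguments: {"type":"object","properties":{"rows":{"type":"array"},"force":{"type":"number"}},"required":["rows"]}

```bash
mkdir -p pics; cat > h.py <<'E'
from cell import *
import numpy as np, cv2
def K(c):
    f=c["img"].shape[0]/2/np.tan(np.radians(c["fov_y"])/2)
    return np.array([[f,0,c["cx"]],[0,f,c["cy"]],[0,0,1.]])
def ray(c,uv):
    uv=np.array(uv,float).reshape(-1,1,2)
    n=cv2.undistortPoints(uv,K(c),np.array(c["D"],float)).reshape(-1,2)
    E=np.array(c["extrinsics"]);R=E[:3,:3];t=E[:3,3]
    d=np.c_[n[:,0],-n[:,1],-np.ones(len(n))]@R
    return -R.T@t,d
def onz(c,uv,z):
    o,d=ray(c,uv); return o+d*((z-o[2])/d[:,2])[:,None]
def proj(c,P):
    E=np.array(c["extrinsics"]);P=np.array(P,float).reshape(-1,3)@E[:3,:3].T+E[:3,3]
    P=P*[1,-1,-1]
    return cv2.projectPoints(P.reshape(-1,1,3),np.zeros(3),np.zeros(3),K(c),np.array(c["D"],float))[0].reshape(-1,2)
def save(c,name,box=None,s=1):
    im=c["img"][...,::-1]
    if box: x0,y0,x1,y1=box; im=im[y0:y1,x0:x1]
    cv2.imwrite("pics/"+name,cv2.resize(im,None,fx=s,fy=s,interpolation=cv2.INTER_CUBIC))
E
python3 - <<'E'
from h import *
for n in("top","side"):
    c=capture(n);save(c,n+"0.png");np.save(n+"0.npy",c,allow_pickle=True)
    E=np.array(c["extrinsics"]);print(n,-E[:3,:3].T@E[:3,3],c["fov_y"],c["D"],E[2,:3])
print(get_state())
E
```

```text
top [0.37371261 0.0988603  1.13683941] 46.04010517596254 [-0.07194163  0.          0.          0.          0.        ] [-0.19916722 -0.01343168  0.97987346]
side [ 0.08679562 -0.38287885  0.55680463] 56.23149836815226 [-0.07276566  0.          0.          0.          0.        ] [-0.58289362 -0.58523018  0.5636849 ]
{'clock': 0.1, 'q': array([ 9.96194182e-01,  2.59256796e-01,  1.53596010e+00,  2.09260893e-05,
        1.34800875e+00, -2.02823109e-01]), 'qvel': array([-3.31160516e-05, -2.07705823e-03,  5.87995108e-04,  1.64706939e-03,
       -1.32579879e-03,  1.74184670e-03]), 'joint_torque': array([ 1.23788890e-03, -4.38209081e+01, -2.84644496e+01,  7.21898535e-02,
        3.62860167e-02, -3.70294941e-06]), 'position': array([0.1995123 , 0.51201358, 0.21791345]), 'ee_rot': array([ 1.84823019e-01,  9.82771482e-01, -7.51717223e-04, -3.18891459e-04]), 'wrist_force': array([ 0.11313856,  0.29146228, -0.64686808]), 'wrist_torque': array([0.02805936, 0.04512088, 0.0163433 ]), 'gripper_force': 0.0, 'gripper_width': 1.0027902459379818}
```

View pics/top0.png

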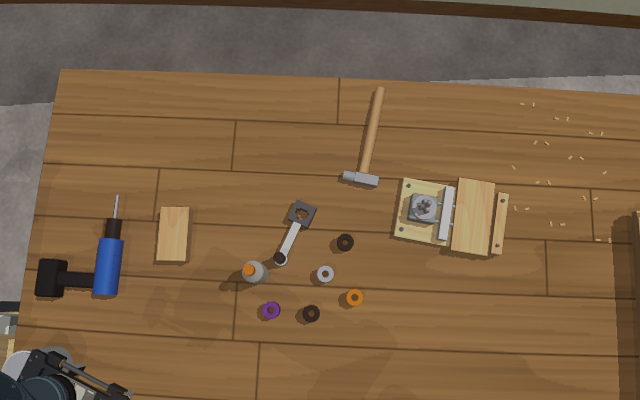

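View pics/side0.png

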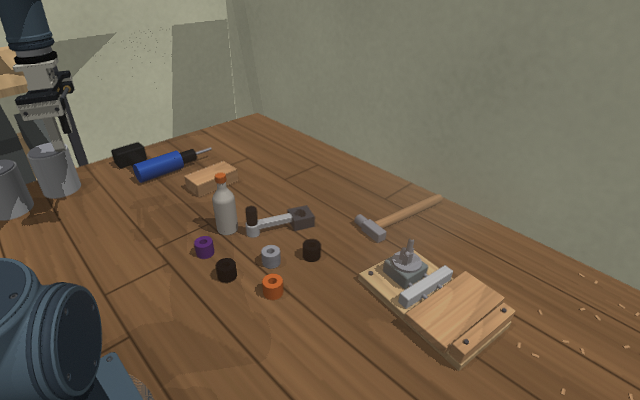

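The top view shows the lever hub near (302,213) and its handle near (280,258). The shaft is at (423,207), the jaw at (446,213) and the board at (473,216). The ring candidates are steel (325,274), black (345,242), black (311,313), orange (355,297) and purple (271,310). I choose the steel one at (325,274), which is at side-view pixel (270,257). The crop will confirm it.

```bash
python3 - <<'E'
from h import *
c=np.load("top0.npy",allow_pickle=True).item()
a=cv2.resize(c["img"][190:295,265:355][...,::-1],None,fx=4.4,fy=4.4,interpolation=cv2.INTER_CUBIC)
b=cv2.resize(c["img"][170:265,390:460][...,::-1],None,fx=4.86,fy=4.86,interpolation=cv2.INTER_CUBIC)
a=cv2.resize(a,(396,462));b=cv2.resize(b,(340,462))
cv2.imwrite("pics/crop1.png",np.hstack([a,b]))
hsv=cv2.cvtColor(c["img"],cv2.COLOR_RGB2HSV)
m=((hsv[...,1]<60)&(hsv[...,2]>70)).astype(np.uint8); m[:190]=0
for n,(x0,y0,x1,y1) in dict(collar=(312,260,340,288),arm=(265,195,320,270),jig=(385,170,458,250)).items():
    k=np.zeros_like(m);k[y0:y1,x0:x1]=m[y0:y1,x0:x1]
    N,l,s,ce=cv2.connectedComponentsWithStats(k)
    for i in range(1,N):
        if s[i,4]>40: print(n,s[i],ce[i].round(1))
for n,uv,z in [("collar",(325,273.5),.034),("hub",(302.5,213),.03),("handle",(280,258),.072),("housing",(423,207),.056)]: print(n,onz(c,uv,z).round(4))
E
```

```text
collar [317 265  17  18 205] [324.9 273.7]
arm [275 199  41  67 705] [295.2 227.1]
jig [ 407  190   49   51 1346] [432.9 211.1]
collar [[0.4343 0.1022 0.034 ]]
hub [[0.5754 0.1628 0.03  ]]
handle [[0.462  0.2054 0.072 ]]
housing [[ 0.5983 -0.1202  0.056 ]]
```

View pics/crop1.png

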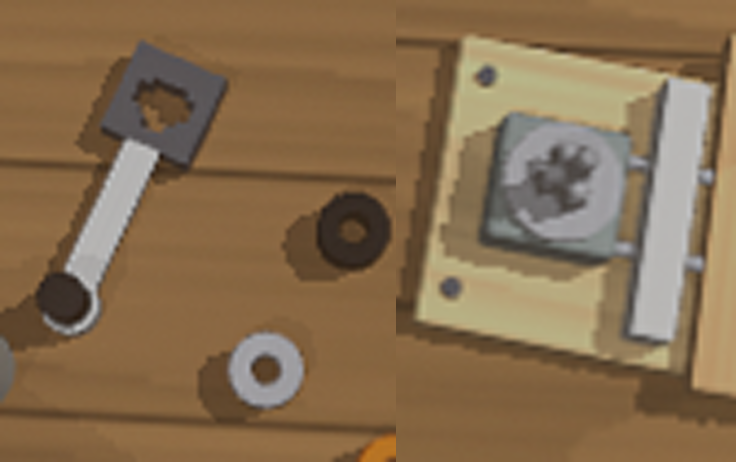

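The crop confirms the plain steel ring at top (325,273.7). The lever's hub corners, its T-hole and the bearing collar circle near (424,207) are all visible. Next I fit these positions and get the shaft angle from the jaw travel: the jaw bar's centre lies at y = -49-20θ mm.

```bash
python3 - <<'E'
from h import *
c=np.load("top0.npy",allow_pickle=True).item(); s=np.load("side0.npy",allow_pickle=True).item()
img=c["img"];hsv=cv2.cvtColor(img,cv2.COLOR_RGB2HSV)
g=img.astype(int).max(2)
# print sat/val patch stats for thresholds
for n,p in dict(hub=(296,209),arm=(290,237),bear=(417,213),hous=(412,222),jaw=(447,213),base=(402,190),baseL=(400,235)).items(): print(n,hsv[p[1],p[0]],img[p[1],p[0]])
def comp(mask,seed):
    N,l,st,ce=cv2.connectedComponentsWithStats(mask.astype(np.uint8)); 
    k=(l==l[seed[1],seed[0]]).astype(np.uint8); return k
def cnt(k): return max(cv2.findContours(k,cv2.RETR_EXTERNAL,cv2.CHAIN_APPROX_NONE)[0],key=cv2.contourArea)
S,V=hsv[...,1].astype(int),hsv[...,2].astype(int)
def report(n,k,z):
    r=cv2.minAreaRect(cnt(k)); b=onz(c,cv2.boxPoints(r),z)
    e=b[1]-b[0];f=b[2]-b[1]
    if np.linalg.norm(f)>np.linalg.norm(e): e=f
    print(n,"px",np.round(r[0],1),"xy",b.mean(0).round(4),"sides",np.linalg.norm(b[1]-b[0]).round(4),np.linalg.norm(b[2]-b[1]).round(4),"long ang",np.degrees(np.arctan2(e[1],e[0])).round(1), "area",k.sum())
report("jaw",comp((S<30)&(V>150),(447,213)),.045)
report("bear",comp((S<30)&(V>110),(417,213)),.056)
report("hub",comp((S<60)&(V<125),(296,209)),.03)
report("arm",comp((S<60)&(V>140),(290,237)),.03)
hs=cv2.cvtColor(s["img"],cv2.COLOR_RGB2HSV)
# side: crop of shaft
a=cv2.resize(s["img"][230:315,365:465][...,::-1],None,fx=4.5,fy=4.5,interpolation=cv2.INTER_CUBIC)
b=cv2.resize(img[190:226,404:440][...,::-1],None,fx=9,fy=9,interpolation=cv2.INTER_CUBIC)
o=np.zeros((383,780,3),np.uint8);o[:a.shape[0],:450]=a[:383];o[:324,456:]=b;cv2.imwrite("pics/crop2.png",o)
E
```

```text
hub [ 9 53 63] [63 54 50]
arm [ 15   3 180] [180 179 178]
bear [170   7 113] [113 110 111]
hous [ 18 102 143] [143 121  86]
jaw [ 15   6 185] [185 183 181]
base [ 22  80 187] [187 172 128]
baseL [ 24  76 185] [185 174 130]
jaw px [447.7 212.8] xy [ 0.59   -0.1814  0.045 ] sides 0.1291 0.0282 long ang -8.1 area 475
bear px [425.3 207.7] xy [ 0.5969 -0.1257  0.056 ] sides 0.061 0.07 long ang -97.8 area 482
hub px [301.8 213. ] xy [0.5754 0.1645 0.03  ] sides 0.0529 0.0528 long ang -20.7 area 370
arm px [288.1 242.6] xy [0.5031 0.1928 0.03  ] sides 0.1045 0.0236 long ang -18.2 area 294
```

View pics/crop2.png

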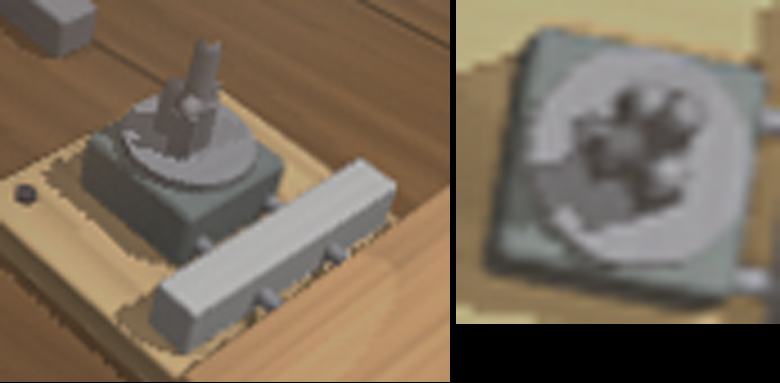

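```bash
python3 - <<'E'
from h import *
c=np.load("top0.npy",allow_pickle=True).item()
img=c["img"];g=cv2.GaussianBlur(img,(3,3),0).astype(float);hsv=cv2.cvtColor(img,cv2.COLOR_RGB2HSV)
sat=g.max(2)-g.min(2)
# pressing edge of the jaw: first crossing sat=~35 rightwards from bar centre, rows 192..234
P=[];Q=[]
for r in range(194,233):
    x0=447.7-(r-212.8)*np.tan(np.radians(8.0))
    xs=np.arange(x0-9,x0+10,.1); v=np.interp(xs,np.arange(640),sat[r])
    i=np.where((xs>x0)&(v>30))[0]
    if len(i): P.append((xs[i[0]],r))
P=np.array(P);W=onz(c,P,.045)
k=np.polyfit(W[:,0],W[:,1],1);res=W[:,1]-np.polyval(k,W[:,0]);ok=abs(res)<.002;k=np.polyfit(W[ok,0],W[ok,1],1)
print("edge n",ok.sum(),"yaw",np.degrees(np.arctan(k[0])),"res",res[ok].std())
# bearing edge : radial gradient from (424,207)
ctr=np.array([424.,207.]);pts=[]
gray=g.sum(2)/3
for a in np.radians(np.arange(-100,120,6)):   # lit side
    rr=np.arange(9,16,.1);x=ctr[0]+rr*np.cos(a);y=ctr[1]+rr*np.sin(a)
    v=cv2.remap(gray.astype(np.float32),x.astype(np.float32)[None],y.astype(np.float32)[None],cv2.INTER_LINEAR)[0]
    d=np.gradient(v);i=np.argmin(d);pts.append((x[i],y[i]))
B=onz(c,pts,.056)[:,:2]
from scipy.optimize import least_squares
f=least_squares(lambda p:np.hypot(*(B-p[:2]).T)-p[2],[.597,-.122,.029],loss="soft_l1",f_scale=.001)
print("bearing",f.x.round(4)); 
yaw=np.arctan(k[0]);n=np.array([-np.sin(yaw),np.cos(yaw)])
y=(np.array([0,k[1]])-f.x[:2])@n; print("jaw face y",y,"theta",(-y-.060)/.02)
print("proj",proj(c,[*f.x[:2],.056]))
# fence inner edge (-172) height .046 check, base corner heights
for n,uv,z in [("collar",(325,273.7),.034)]: print(n,onz(c,uv,z).round(4))
s=np.load("side0.npy",allow_pickle=True).item()
print("side predictions: bearing",proj(s,[*f.x[:2],.056]),"pin tip",proj(s,[*f.x[:2],.111]),"hub",proj(s,[.5754,.1638,.03]),"collar",proj(s,[.434,.102,.034]))
print(proj(c,[*f.x[:2],.111]))
E
```

```text
edge n 29 yaw -8.18834714930624 res 0.0003696304827773436
bearing [ 0.5975 -0.1236  0.0289]
jaw face y -0.0662068126739678 theta 0.3103406336983902
proj [[424.46031166 207.4019934 ]]
collar [[0.4338 0.1022 0.034 ]]
side predictions: bearing [[406.47267567 260.59199409]] pin tip [[411.13612458 239.01049179]] hub [[300.31687658 212.63603932]] collar [[269.73178429 250.37329415]]
[[429.5330725 202.6371052]]
```

```bash
python3 - <<'E'
from h import *
s=np.load("side0.npy",allow_pickle=True).item();c=np.load("top0.npy",allow_pickle=True).item()
T=np.array([[15,5],[15,-5],[5,-15],[-5,-15],[-5,15],[5,15]])*.001
rows=[]
for cc,(x0,y0),w in ((s,(390,232),(36,40)),(c,(409,190),(36,30))):
    t=[]
    for th in (None,.0,.31):
        b=cv2.resize(cc["img"][y0:y0+w[1],x0:x0+w[0]][...,::-1],None,fx=7,fy=7,interpolation=cv2.INTER_CUBIC)
        if th is not None:
            a=np.radians(90-8.2)+th;R=np.array([[np.cos(a),-np.sin(a)],[np.sin(a),np.cos(a)]])
            p=proj(cc,np.c_[T@R.T+[.5975,-.1236],np.full(6,.083)])
            for q in (p-[x0,y0]+.5)*7: cv2.circle(b,tuple(np.int32(q)),3,(0,0,255),-1)
        t.append(b)
    rows.append(np.hstack(t))
cv2.imwrite("pics/keys.png",np.vstack(rows))
E
```

```text
(no output)
```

View pics/keys.png

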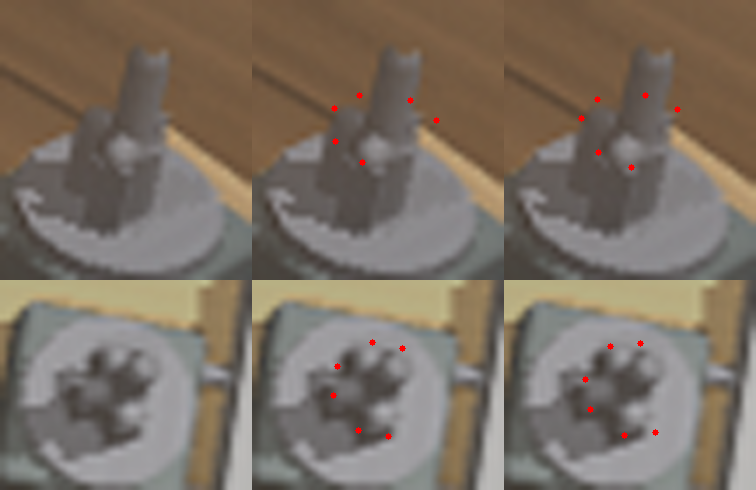

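The key corners predicted for θ = 0.31 match the keys seen in both views; those for θ = 0 do not. The near key is at side crop (625,150) and the odd key at (600,115). Moving now, starting with a helper that converts targets into tool-axis fractions.

```bash
cat > plan.py <<'E'
from h import *
from scipy.spatial.transform import Rotation as R
def plan(p,yaw=None):
    s=get_state();r=R.from_quat(s["ee_rot"]);M=r.as_matrix()
    y0=np.degrees(np.arctan2(M[1,0],M[0,0]))
    print("clock",s["clock"],"pos",s["position"].round(4),"yaw",y0.round(2),"F",s["wrist_force"].round(1),"w",round(s["gripper_width"],3))
    if yaw is not None:
        G=R.from_euler("z",yaw,degrees=True)*R.from_euler("x",180,degrees=True)
        print("turn(fraction)",((r.inv()*G).as_rotvec()/.1).round(3)); M2=G.as_matrix()
    else: M2=M
    d=np.array(p)-s["position"]
    print("shift before turn",(M.T@d/.5).round(4),"after turn",(M2.T@d/.5).round(4))
E
python3 - <<'E'
from plan import *
c=np.load("top0.npy",allow_pickle=True).item()
print("cap",onz(c,(248.5,269.5),.15))
plan([.5301,.1807,.10],159.4)
E
```

```text
cap [[0.42830026 0.26187391 0.15      ]]
clock 0.1 pos [0.1995 0.512  0.2179] yaw 158.7 F [ 0.1  0.3 -0.6] w 1.003
turn(fraction) [-0.016 -0.004 -0.122]
shift before turn [-0.8568 -0.3768  0.2361] after turn [-0.852  -0.3876  0.2358]
```

Emit:
arm_command([
  [[-0.0852,-0.0388,0],[-0.016,-0.004,-0.122],1],
  [[-0.0852,-0.0388,0],[0,0,0],1],
  [[-0.0852,-0.0388,0],[0,0,0],1],
  [[-0.0852,-0.0388,0],[0,0,0],1],
  [[-0.0852,-0.0388,0],[0,0,0],1],
  [[-0.0852,-0.0388,0],[0,0,0],1],
  [[-0.0852,-0.0388,0],[0,0,0],1],
  [[-0.0852,-0.0388,0],[0,0,0],1],
  [[-0.0852,-0.0388,0],[0,0,0],1],
  [[-0.0852,-0.0388,0],[0,0,0],1],
  [[0,0,0.08],[0,0,0],1],
  [[0,0,0.08],[0,0,0],1],
])

```text
clock: 1.3
position: [0.5319, 0.1791, 0.1381]
ee_rot: [0.18, 0.984, 0.001, 0.002]
wrist_force: [-0.0, 0.8, -0.8]
gripper_width: 1.002
gripper_force: 0.0
```

Emit:
arm_command([
  [[0,0,0.04],[0,0,0],1],
  [[0,0,0],[0,0,0],1],
  [[0,0,0],[0,0,0],1],
  [[0,0,0],[0,0,0],1],
])

```text
clock: 1.7
position: [0.5311, 0.181, 0.1202]
ee_rot: [0.179, 0.984, 0.001, 0.002]
wrist_force: [0.4, 0.6, 0.3]
gripper_width: 1.001
gripper_force: 0.0
```

```bash
python3 - <<'E'
from plan import *
plan([.5301,.1807,.005],159.4)
E
```

```text
clock 1.7 pos [0.5311 0.181  0.1202] yaw 159.41 F [0.4 0.6 0.3] w 1.001
turn(fraction) [0.029 0.029 0.002]
shift before turn [ 0.0023 -0.0019  0.2303] after turn [ 0.0017 -0.0012  0.2303]
```

Emit:
arm_command([
  [[0.002,-0.001,0.08],[0,0,0],1],
  [[0,0,0.08],[0,0,0],1],
  [[0,0,0.05],[0,0,0],1],
  [[0,0,0.018],[0,0,0],1],
  [[0,0,0],[0,0,0],1],
  [[0,0,0],[0,0,0],-1],
  [[0,0,0],[0,0,0],-1],
  [[0,0,0],[0,0,0],-1],
  [[0,0,0],[0,0,0],-1],
  [[0,0,0],[0,0,0],-1],
  [[0,0,0],[0,0,0],-1],
  [[0,0,0],[0,0,0],-1],
], force=55)

```text
clock: 2.9
position: [0.5289, 0.1807, 0.0045]
ee_rot: [0.179, 0.984, 0.001, 0.0]
wrist_force: [0.6, -0.4, -0.3]
gripper_width: 0.45
gripper_force: 0.0
```

Emit:
arm_command([
  [[0,0,0],[0,0,0],-1],
  [[0,0,0],[0,0,0],-1],
  [[0,0,0],[0,0,0],-1],
  [[0,0,0],[0,0,0],-1],
])

```text
clock: 3.3
position: [0.529, 0.1809, 0.0045]
ee_rot: [0.179, 0.984, 0.001, 0.0]
wrist_force: [0.9, 1.9, -1.7]
gripper_width: 0.208
gripper_force: 55.0
```

Emit:
arm_command([
  [[0,0,-0.04],[0,0,0],-1],
  [[0,0,-0.08],[0,0,0],-1],
  [[0,0,-0.08],[0,0,0],-1],
  [[0,0,-0.08],[0,0,0],-1],
  [[0,0,-0.02],[0,0,0],-1],
  [[0,0,0],[0,0,0.8],-1],
  [[0,0,0],[0,0,0.9],-1],
  [[0,0,0],[0,0,0.9],-1],
  [[0,0,0],[0,0,0.9],-1],
  [[0,0,0],[0,0,0.9],-1],
  [[0,0,0],[0,0,0.9],-1],
  [[0,0,0],[0,0,0.9],-1],
])

```text
clock: 4.5
position: [0.5275, 0.1803, 0.1524]
ee_rot: [0.472, 0.882, -0.0, -0.001]
wrist_force: [-0.4, 0.7, -3.5]
gripper_width: 0.21
gripper_force: 55.0
```

Emit:
arm_command([
  [[0,0,0],[0,0,0.9],-1],
  [[0,0,0],[0,0,0.9],-1],
  [[0,0,0],[0,0,0.9],-1],
  [[0,0,0],[0,0,0.9],-1],
  [[0,0,0],[0,0,0.5],-1],
  [[0,0,0],[0,0,0],-1],
  [[0,0,0],[0,0,0],-1],
  [[0,0,0],[0,0,0],-1],
])

```text
clock: 5.3
position: [0.5284, 0.1804, 0.1538]
ee_rot: [0.64, 0.769, 0.0, -0.0]
wrist_force: [-0.3, -0.1, -2.8]
gripper_width: 0.21
gripper_force: 55.0
```

```bash
python3 - <<'E'
from plan import *
a=np.radians(100);g=np.array([.5975,-.1236])+.048*np.array([np.cos(a),np.sin(a)]); print(g)
plan([*g,.15],100)
E
```

```text
[ 0.58916489 -0.07632923]
clock 5.3 pos [0.5284 0.1804 0.1538] yaw 100.44 F [-0.3 -0.1 -2.8] w 0.21
turn(fraction) [-0.001 -0.012  0.077]
shift before turn [-0.527   0.0264  0.0069] after turn [-0.5268  0.0305  0.0076]
```

Emit:
arm_command([
  [[-0.04,0.006,0],[0,0,0.08],-1],
  [[-0.08,0.006,0],[0,0,0],-1],
  [[-0.09,0.006,0],[0,0,0],-1],
  [[-0.09,0.006,0],[0,0,0],-1],
  [[-0.09,0.006,0],[0,0,0],-1],
  [[-0.09,0,0],[0,0,0],-1],
  [[-0.047,0,0],[0,0,0],-1],
  [[0,0,0],[0,0,0],-1],
  [[0,0,0],[0,0,0],-1],
  [[0,0,0],[0,0,0],-1],
  [[0,0,0],[0,0,0],-1],
])

```text
clock: 6.4
position: [0.5889, -0.075, 0.1542]
ee_rot: [0.643, 0.766, 0.001, -0.0]
wrist_force: [0.4, -0.1, -2.4]
gripper_width: 0.208
gripper_force: 55.0
```

```bash
python3 - <<'E'
from plan import *
plan([.5892,-.0763,.15],100)
c=capture("top");s=capture("side");np.save("top1.npy",c,allow_pickle=True);np.save("side1.npy",s,allow_pickle=True)
a=cv2.resize(c["img"][165:255,370:470][...,::-1],None,fx=4,fy=4,interpolation=cv2.INTER_CUBIC)
b=cv2.resize(s["img"][160:310,340:440][...,::-1],None,fx=4,fy=4,interpolation=cv2.INTER_CUBIC)
o=np.zeros((600,800,3),np.uint8);o[:360,:400]=a;o[:,400:]=b;cv2.imwrite("pics/hover.png",o)
for z in(.146,.176): print(z,proj(c,[.5975,-.1236,z]),proj(s,[.5975,-.1236,z]))
E
```

```text
clock 6.4 pos [ 0.5889 -0.075   0.1542] yaw 100.03 F [ 0.4 -0.1 -2.4] w 0.208
turn(fraction) [ 0.009 -0.016  0.005]
shift before turn [-0.0027  0.0002  0.0084] after turn [-0.0026  0.0002  0.0084]
0.146 [[433.0270002  199.33255564]] [[414.29459662 224.2217091 ]]
0.176 [[436.2226388 196.3272369]] [[417.1349919  210.85182617]]
```

View pics/hover.png

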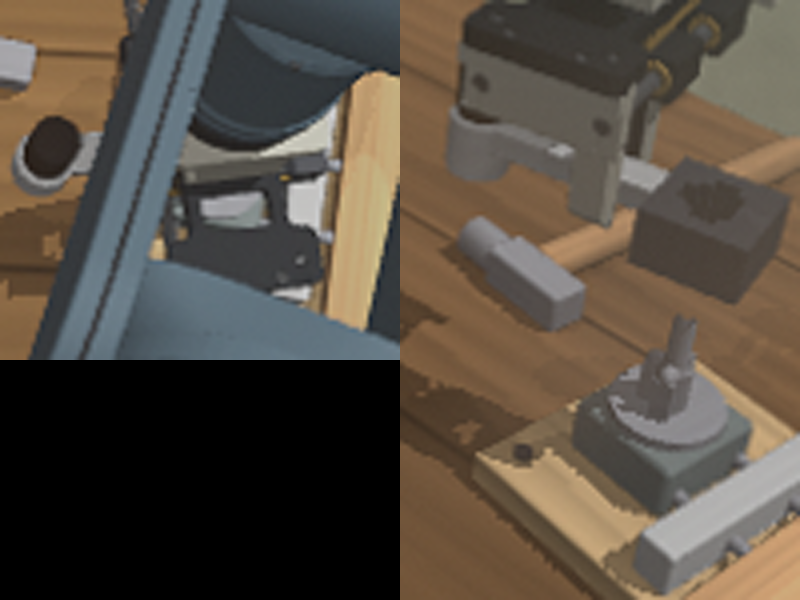

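The side view shows the hub top corners at crop (644,205), (686,158), (788,200) and (740,247), above the shaft with its pin tip at (685,318). The arm blocks the top view. I cast the corners onto the hub-top plane.

```bash
python3 - <<'E'
from plan import *
s=np.load("side1.npy",allow_pickle=True).item()
q=np.array([(644,205),(686,158),(788,200),(740,247)],float);q=(q-[400,0])/4+[340,160]-.375
for z in (.177,.1797):
    W=onz(s,q,z);print(W.mean(0).round(4),[np.linalg.norm(W[i]-W[(i+1)%4]).round(4) for i in range(4)],[np.degrees(np.arctan2(*(W[(i+1)%4]-W[i])[[1,0]])).round(1) for i in range(4)])
t=np.array([(685-400,318)])/4+[340,160]-.375;print("pin tip",onz(s,t,.111))
p=get_state()["position"];print("kinematic hub",p[:2]-.048*np.array([np.cos(np.radians(100)),np.sin(np.radians(100))]))
E
```

```text
[ 0.5998 -0.1241  0.177 ] [np.float64(0.047), np.float64(0.0513), np.float64(0.047), np.float64(0.0468)] [np.float64(11.1), np.float64(-83.6), np.float64(-174.4), np.float64(96.2)]
[ 0.5961 -0.1259  0.1797] [np.float64(0.0467), np.float64(0.051), np.float64(0.0467), np.float64(0.0465)] [np.float64(11.1), np.float64(-83.6), np.float64(-174.4), np.float64(96.2)]
pin tip [[ 0.59682662 -0.12347911  0.111     ]]
kinematic hub [ 0.59741817 -0.12247683]
```

Emit:
arm_command([
  [[0,0,0.04],[0,0,0],-1],
  [[0,0,0.04],[0,0,0],-1],
  [[0,0,0.03],[0,0,0],-1],
  [[0,0,0.01],[0,0,0],-1],
  [[0,0,0],[0,0,0],-1],
  [[0,0,0],[0,0,0],-1],
  [[0,0,0],[0,0,0],-1],
])

```text
clock: 7.2
position: [0.59, -0.0764, 0.0954]
ee_rot: [0.643, 0.766, 0.001, 0.001]
wrist_force: [-0.4, -0.4, -2.5]
gripper_width: 0.21
gripper_force: 55.0
```

```bash
python3 - <<'E'
from plan import *
plan([.5892,-.0763,.064],100)
s=capture("side");np.save("side2.npy",s,allow_pickle=True)
save(s,"low.png",(375,215,445,270),11)
z=get_state()["position"][2]-.0045
p=get_state()["position"]
a=np.radians(100);u=np.array([np.cos(a),np.sin(a)]);v=np.array([-u[1],u[0]])
h=np.array([.5975,-.1236]);print(((proj(s,[[*(h+.026*(i*u+j*v)),z+.03] for i,j in((1,1),(1,-1),(-1,-1),(-1,1))]+[[*h,.111],[*h,z+.03]])-[375,215]+.5)*11).round(0))
E
```

```text
clock 7.2 pos [ 0.59   -0.0764  0.0954] yaw 99.94 F [-0.4 -0.4 -2.5] w 0.21
turn(fraction) [ 0.03  -0.002 -0.011]
shift before turn [ 0.0005 -0.0017  0.0628] after turn [ 0.0005 -0.0015  0.0628]
[[206. 243.]
 [338.  95.]
 [615. 207.]
 [494. 366.]
 [403. 269.]
 [413. 225.]]
```

View pics/low.png

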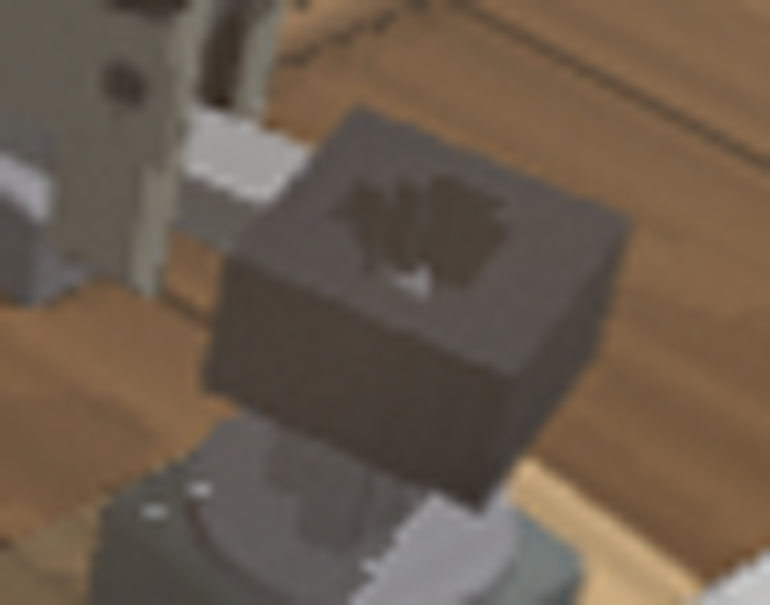

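The low view shows hub corners at (232,250), (362,103), (630,215) and (507,378), with the pin tip inside the hole at (410,275). The hub sits slightly to the right of the shaft axis. I quantify that in the same view.

```bash
python3 - <<'E'
from plan import *
s=np.load("side2.npy",allow_pickle=True).item()
q=np.array([(232,250),(362,103),(630,215),(507,378)],float)/11+[375,215]-.45
a=np.radians(100);u=np.array([np.cos(a),np.sin(a)]);v=np.array([-u[1],u[0]])
for z in (.119,.1209):
    W=onz(s,q,z)[:,:2];d=W.mean(0)-[.5968,-.1235];print(z,W.mean(0).round(4),"along arm",(d@u).round(4),"lever y",(d@v).round(4),[np.linalg.norm(W[i]-W[(i+1)%4]).round(4) for i in range(4)],[np.degrees(np.arctan2(*(W[(i+1)%4]-W[i])[[1,0]])).round(1) for i in range(4)])
E
```

```text
0.119 [ 0.6001 -0.1263] along arm -0.0034 lever y -0.0027 [np.float64(0.0515), np.float64(0.0508), np.float64(0.053), np.float64(0.0509)] [np.float64(9.7), np.float64(-81.1), np.float64(-170.1), np.float64(97.3)]
0.1209 [ 0.5979 -0.1275] along arm -0.0041 lever y -0.0004 [np.float64(0.0513), np.float64(0.0505), np.float64(0.0528), np.float64(0.0507)] [np.float64(9.7), np.float64(-81.1), np.float64(-170.1), np.float64(97.3)]
```

Emit:
arm_command([
  [[0.0055,-0.0014,0],[0,0,0],-1],
  [[0,0,0.01],[0,0,0],-1],
  [[0,0,0.004],[0,0,0],-1],
  [[0,0,0.004],[0,0,0],-1],
  [[0,0,0.004],[0,0,0],-1],
  [[0,0,0],[0,0,0],-1],
  [[0,0,0],[0,0,0],-1],
])

```text
clock: 7.95
position: [0.5892, -0.0737, 0.0837]
ee_rot: [0.643, 0.766, 0.002, 0.001]
wrist_force: [4.7, 2.2, -0.2]
gripper_width: 0.21
gripper_force: 55.0
```

```bash
python3 - <<'E'
from plan import *
plan([.5892,-.0763,.0605],100);print(get_state()["wrist_force"],get_state()["wrist_torque"])
E
```

```text
clock 7.95 pos [ 0.5892 -0.0737  0.0837] yaw 99.93 F [ 4.7  2.2 -0.2] w 0.21
turn(fraction) [ 0.035 -0.006 -0.012]
shift before turn [-0.0052 -0.0011  0.0464] after turn [-0.0052 -0.0009  0.0464]
[ 4.71941656  2.22722062 -0.24487892] [ 0.31706043 -0.80833204  0.21694938]
```

Emit:
arm_command([
  [[0.0005,0.0014,0],[0,0,0],-1],
  [[0,0,0.006],[0,0,0],-1],
  [[0,0,0.006],[0,0,0],-1],
  [[0,0,0],[0,0,0],-1],
  [[0,0,0],[0,0,0],-1],
])

```text
clock: 8.45
position: [0.5894, -0.0731, 0.0771]
ee_rot: [0.643, 0.766, 0.001, 0.0]
wrist_force: [4.4, 2.0, 0.1]
gripper_width: 0.211
gripper_force: 55.1
```

```bash
python3 - <<'E'
from plan import *
plan([.5892,-.0763,.0605],100);print(get_state()["wrist_force"],get_state()["wrist_torque"])
E
```

```text
clock 8.45 pos [ 0.5894 -0.0731  0.0771] yaw 99.94 F [4.4 2.  0.1] w 0.211
turn(fraction) [ 0.026 -0.012 -0.011]
shift before turn [-0.0062 -0.0016  0.0333] after turn [-0.0062 -0.0015  0.0333]
[4.35490718 2.02525926 0.07998762] [ 0.52472021 -0.9557432   0.29738267]
```

Emit:
arm_command([
  [[0.0005,0.0014,0.004],[0,0,0],-1],
  [[0,0,0.006],[0,0,0],-1],
  [[0,0,0.006],[0,0,0],-1],
  [[0,0,0.006],[0,0,0],-1],
  [[0,0,0.004],[0,0,0],-1],
  [[0,0,0],[0,0,0],-1],
  [[0,0,0],[0,0,0],-1],
])

```text
clock: 9.15
position: [0.5895, -0.073, 0.0639]
ee_rot: [0.643, 0.766, 0.001, 0.0]
wrist_force: [5.3, 2.8, -1.8]
gripper_width: 0.211
gripper_force: 55.1
```

```bash
python3 - <<'E'
from plan import *
plan([.5892,-.0763,.0605],100);print(get_state()["wrist_force"],get_state()["wrist_torque"])
E
```

```text
clock 9.15 pos [ 0.5895 -0.073   0.0639] yaw 99.93 F [ 5.3  2.8 -1.8] w 0.211
turn(fraction) [ 0.014 -0.011 -0.013]
shift before turn [-0.0064 -0.0018  0.0067] after turn [-0.0064 -0.0018  0.0068]
[ 5.25734769  2.81926996 -1.82609133] [ 0.32525122 -0.84640153  0.36467687]
```

Emit:
arm_command([
  [[0,0,0.004],[0,0,0],-1],
  [[0,0,0.003],[0,0,0],-1],
  [[0,0,0.002],[0,0,0],-1],
  [[0,0,0],[0,0,0],-1],
  [[0,0,0],[0,0,0],-1],
])

```text
clock: 9.65
position: [0.5897, -0.0729, 0.0603]
ee_rot: [0.643, 0.766, 0.001, 0.0]
wrist_force: [2.4, 3.3, 5.5]
gripper_width: 0.211
gripper_force: 55.1
```

Emit:
arm_command([
  [[0,0,0],[0,0,0],0.2],
  [[0,0,0],[0,0,0],0.2],
  [[0,0,0],[0,0,0],0.2],
  [[0,0,0],[0,0,0],0.2],
  [[0,0,-0.05],[0,0,0],0.2],
  [[0,0,-0.09],[0,0,0],0.2],
  [[0,0,-0.09],[0,0,0],0.2],
  [[0,0,-0.04],[0,0,0],0.2],
  [[0,0,0],[0,0,0],0.2],
])

```text
clock: 10.55
position: [0.5911, -0.0739, 0.1986]
ee_rot: [0.643, 0.766, 0.002, 0.003]
wrist_force: [-0.5, -0.2, 0.3]
gripper_width: 0.6
gripper_force: 0.0
```

```bash
python3 - <<'E'
from plan import *
plan([.4338,.1022,.19],100)
s=capture("side");np.save("side3.npy",s,allow_pickle=True)
save(s,"home.png",(360,200,450,300),6)
h=[.5975,-.1236]
print((proj(s,[[*h,.111],[*h,.086]])-[360,200]+.5)*6)
E
```

```text
clock 10.55 pos [ 0.5911 -0.0739  0.1986] yaw 99.92 F [-0.5 -0.2  0.3] w 0.6
turn(fraction) [ 0.073  0.024 -0.014]
shift before turn [ 0.4012 -0.2494  0.0145] after turn [ 0.4015 -0.2487  0.0173]
[[309.79073775 236.99644752]
 [296.80364115 297.28364202]]
```

View pics/home.png

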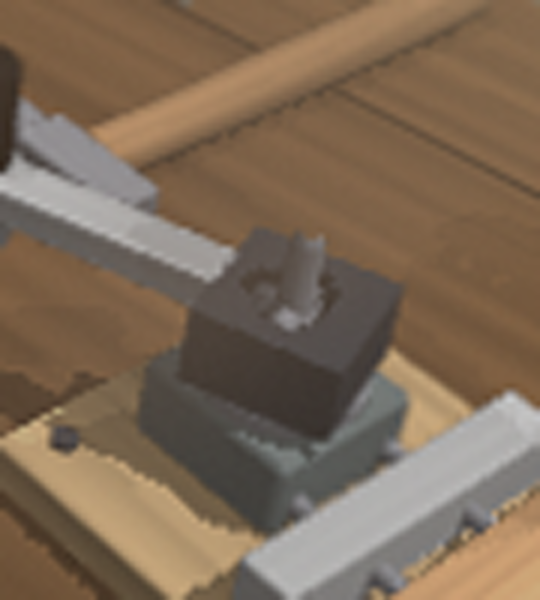

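The lever sits flat on the bearing collar, with the pin tip at (308,238) standing about 25 mm above the hub. Next the collar.

Emit:
arm_command([
  [[0.05,-0.031,0],[0,0,0],0.2],
  [[0.08,-0.05,0],[0,0,0],0.2],
  [[0.08,-0.05,0],[0,0,0],0.2],
  [[0.08,-0.05,0],[0,0,0],0.2],
  [[0.08,-0.05,0],[0,0,0],0.2],
  [[0.031,-0.0184,0],[0,0,0],0.2],
  [[0,0,0.08],[0,0,0],0.2],
  [[0,0,0.08],[0,0,0],0.2],
  [[0,0,0.06],[0,0,0],0.2],
  [[0,0,0],[0,0,0],0.2],
  [[0,0,0],[0,0,0],0.2],
])

```text
clock: 11.7
position: [0.4308, 0.103, 0.0839]
ee_rot: [0.643, 0.766, -0.0, -0.001]
wrist_force: [-0.0, -0.8, 0.4]
gripper_width: 0.6
gripper_force: 0.0
```

```bash
python3 - <<'E'
from plan import *
plan([.4338,.1022,.0065],100)
E
```

```text
clock 11.7 pos [0.4308 0.103  0.0839] yaw 99.92 F [-0.  -0.8  0.4] w 0.6
turn(fraction) [-0.024 -0.018 -0.014]
shift before turn [-0.0028  0.006   0.1549] after turn [-0.0026  0.0056  0.1549]
```

Emit:
arm_command([
  [[-0.0026,0.0056,0.02],[0,0,0],0.2],
  [[0,0,0.07],[0,0,0],0.2],
  [[0,0,0.05],[0,0,0],0.2],
  [[0,0,0.015],[0,0,0],0.2],
  [[0,0,0],[0,0,0],0.2],
  [[0,0,0],[0,0,0],-1],
  [[0,0,0],[0,0,0],-1],
  [[0,0,0],[0,0,0],-1],
  [[0,0,0],[0,0,0],-1],
  [[0,0,0],[0,0,0],-1],
], force=30)

```text
clock: 12.7
position: [0.4361, 0.1023, 0.0085]
ee_rot: [0.643, 0.766, 0.002, 0.001]
wrist_force: [-0.1, -0.6, 7.0]
gripper_width: 0.427
gripper_force: 30.0
```

Emit:
arm_command([
  [[0,0,-0.04],[0,0,0],-1],
  [[0,0,-0.08],[0,0,0],-1],
  [[0,0,-0.09],[0,0,0],-1],
  [[0,0,-0.09],[0,0,0],-1],
  [[0,0,-0.01],[0,0,0],-1],
  [[0,0,0],[0,0,0],-1],
  [[0,0,0],[0,0,0],-1],
])

```text
clock: 13.4
position: [0.4337, 0.1021, 0.1611]
ee_rot: [0.643, 0.766, 0.0, -0.001]
wrist_force: [-0.2, -0.0, -2.1]
gripper_width: 0.425
gripper_force: 30.0
```

```bash
python3 - <<'E'
from plan import *
plan([.5975,-.1220,.15],100)
E
```

```text
clock 13.4 pos [0.4337 0.1021 0.1611] yaw 99.92 F [-0.2 -0.  -2.1] w 0.425
turn(fraction) [-0.01  -0.016 -0.014]
shift before turn [-0.498   0.2454  0.0212] after turn [-0.4983  0.2447  0.0222]
```

Emit:
arm_command([
  [[-0.04,0.02,0],[0,0,0],-1],
  [[-0.08,0.04,0],[0,0,0],-1],
  [[-0.08,0.04,0],[0,0,0],-1],
  [[-0.08,0.04,0],[0,0,0],-1],
  [[-0.08,0.04,0],[0,0,0],-1],
  [[-0.08,0.04,0],[0,0,0],-1],
  [[-0.058,0.0254,0],[0,0,0],-1],
  [[0,0,0.04],[0,0,0],-1],
  [[0,0,0],[0,0,0],-1],
  [[0,0,0],[0,0,0],-1],
  [[0,0,0],[0,0,0],-1],
])

```text
clock: 14.5
position: [0.5982, -0.1212, 0.1419]
ee_rot: [0.643, 0.766, 0.001, -0.001]
wrist_force: [0.6, 0.3, 0.3]
gripper_width: 0.43
gripper_force: 30.0
```

```bash
python3 - <<'E'
from plan import *
plan([.5975,-.1220,.12],100)
s=capture("side");np.save("side4.npy",s,allow_pickle=True)
save(s,"collar.png",(375,195,445,265),8)
p=get_state()["position"];z=p[2]-.0085
print((proj(s,[[*p[:2],z],[*p[:2],z+.034],[.5975,-.1236,.111],[.5968,-.1235,z],[.5968,-.1235,z+.034]])-[375,195]+.5)*8, z)
E
```

```text
clock 14.5 pos [ 0.5982 -0.1212  0.1419] yaw 99.97 F [0.6 0.3 0.3] w 0.43
turn(fraction) [ 0.001 -0.019 -0.005]
shift before turn [-0.0014 -0.0016  0.0438] after turn [-0.0014 -0.0016  0.0438]
[[303.5437494  272.6730575 ]
 [328.67718941 153.61851963]
 [293.054317   355.99526336]
 [307.44295207 280.2606592 ]
 [332.78418983 161.01866901]] 0.13396925943701488
```

View pics/collar.png

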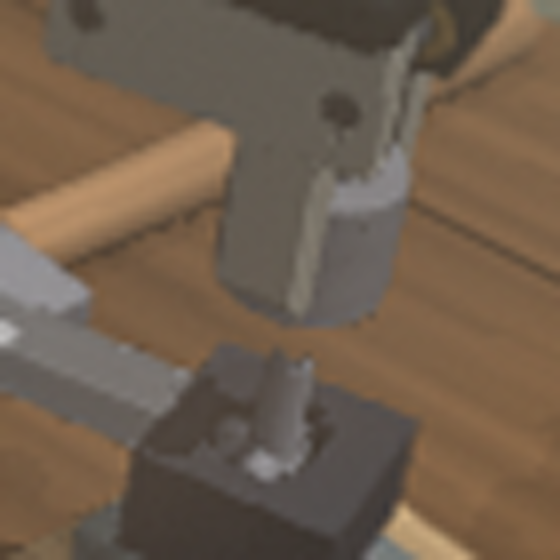

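The collar's right edge at (390,300) and bottom at (310,327) put its underside centre near (307,281). A collar centred over the pin would be at (307,280), so it is aligned within about 1 mm. Descending.

Emit:
arm_command([
  [[0,0,0.02],[0,0,0],-1],
  [[0,0,0.02],[0,0,0],-1],
  [[0,0,0.01],[0,0,0],-1],
  [[0,0,0.006],[0,0,0],-1],
  [[0,0,0.006],[0,0,0],-1],
  [[0,0,0],[0,0,0],-1],
])

```text
clock: 15.15
position: [0.5985, -0.1219, 0.1107]
ee_rot: [0.643, 0.766, 0.001, -0.0]
wrist_force: [0.2, 0.2, -2.5]
gripper_width: 0.43
gripper_force: 30.0
```

Emit:
arm_command([
  [[0,0,0.01],[0,0,0],-1],
  [[0,0,0.01],[0,0,0],-1],
  [[0,0,0.006],[0,0,0],-1],
  [[0,0,0.004],[0,0,0],-1],
  [[0,0,0.003],[0,0,0],-1],
  [[0,0,0],[0,0,0],-1],
  [[0,0,0],[0,0,0],-1],
])

```text
clock: 15.85
position: [0.5987, -0.1219, 0.0947]
ee_rot: [0.643, 0.766, 0.001, -0.0]
wrist_force: [-0.1, 0.1, -1.3]
gripper_width: 0.429
gripper_force: 30.0
```

Emit:
arm_command([
  [[0,0,0.002],[0,0,0],-1],
  [[0,0,0.002],[0,0,0],-1],
  [[0,0,0],[0,0,0],-1],
  [[0,0,0],[0,0,0],-1],
])

```text
clock: 16.25
position: [0.5988, -0.122, 0.0945]
ee_rot: [0.643, 0.766, 0.001, 0.001]
wrist_force: [-4.1, 1.4, 9.5]
gripper_width: 0.428
gripper_force: 30.0
```

Emit:
arm_command([
  [[0,0,0],[0,0,0],0.2],
  [[0,0,0],[0,0,0],0.2],
  [[0,0,0],[0,0,0],0.2],
  [[0,0,-0.05],[0,0,0],0.2],
  [[0,0,-0.09],[0,0,0],0.2],
  [[0,0,-0.06],[0,0,0],0.2],
  [[0,0,0],[0,0,0],0.2],
  [[0,0,0],[0,0,0],0.2],
])

```text
clock: 17.05
position: [0.5989, -0.1221, 0.193]
ee_rot: [0.643, 0.766, 0.001, 0.001]
wrist_force: [0.4, 0.1, -0.3]
gripper_width: 0.597
gripper_force: 0.0
```

```bash
python3 - <<'E'
from plan import *
a=np.radians(100);h=np.array([.598,-.1215])+.12*np.array([np.cos(a),np.sin(a)]);print(h,get_state()["q"].round(2))
plan([*h,.092],100)
c=capture("top");s=capture("side")
a=cv2.resize(c["img"][170:260,360:460][...,::-1],None,fx=4,fy=4,interpolation=cv2.INTER_CUBIC)
b=cv2.resize(s["img"][180:290,345:445][...,::-1],None,fx=4,fy=4,interpolation=cv2.INTER_CUBIC)
o=np.zeros((440,800,3),np.uint8);o[:360,:400]=a;o[:,400:]=b;cv2.imwrite("pics/fit.png",o)
print((proj(c,[*h,.128])-[360,170])*4,(proj(s,[*h,.128])-[345,180])*4+[400,0])
E
```

```text
[ 0.57716222 -0.00332307] [-0.38  0.38  1.42  0.    1.34 -0.56]
clock 17.05 pos [ 0.5989 -0.1221  0.193 ] yaw 99.92 F [ 0.4  0.1 -0.3] w 0.597
turn(fraction) [ 0.022 -0.005 -0.013]
shift before turn [ 0.2415 -0.0023  0.2022] after turn [ 0.2416 -0.0015  0.2021]
[[ 65.36418987 150.36524741]] [[446.34831942 114.36869687]]
```

View pics/fit.png

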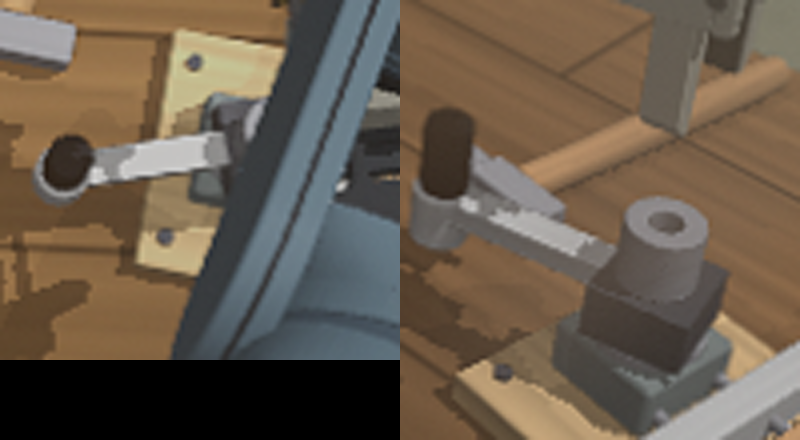

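The collar rests flat on the hub at side crop (665,245). The handle top is at about (70,158) in the top crop and (447,115) in the side crop, close to the predicted points. Now gripping the handle.

Emit:
arm_command([
  [[0.05,0,0],[0,0,0],0.6],
  [[0.09,0,0],[0,0,0],0.6],
  [[0.08,0,0],[0,0,0],0.6],
  [[0.0215,-0.005,0],[0,0,0],0.6],
  [[0,0,0.07],[0,0,0],0.6],
  [[0,0,0.08],[0,0,0],0.6],
  [[0,0,0.052],[0,0,0],0.6],
  [[0,0,0],[0,0,0],0.6],
  [[0,0,0],[0,0,0],-1],
  [[0,0,0],[0,0,0],-1],
  [[0,0,0],[0,0,0],-1],
  [[0,0,0],[0,0,0],-1],
], force=40)

```text
clock: 18.35
position: [0.5763, -0.0037, 0.0932]
ee_rot: [0.643, 0.766, 0.001, 0.001]
wrist_force: [-0.2, -0.5, 0.2]
gripper_width: 0.506
gripper_force: 0.0
```

Emit:
arm_command([
  [[0,0,0],[0,0,0],-1],
  [[0,0,0],[0,0,0],-1],
  [[0,0,0],[0,0,0],-1],
  [[0,0,0],[0,0,0],-1],
  [[0,0,0],[0,0,0],-1],
])

```text
clock: 18.85
position: [0.5755, -0.0033, 0.092]
ee_rot: [0.643, 0.766, 0.001, -0.0]
wrist_force: [0.0, 0.5, 1.1]
gripper_width: 0.274
gripper_force: 40.0
```

Emit:
arm_command([
  [[-0.0004,-0.0096,0],[0,0,-0.4],-1],
  [[-0.0008,-0.0192,0],[0,0,-0.8],-1],
  [[-0.0008,-0.0192,0],[0,0,-0.8],-1],
  [[-0.0008,-0.0192,0],[0,0,-0.8],-1],
  [[-0.0008,-0.0192,0],[0,0,-0.8],-1],
  [[-0.0008,-0.0192,0],[0,0,-0.8],-1],
  [[-0.0008,-0.0192,0],[0,0,-0.8],-1],
  [[-0.0008,-0.0192,0],[0,0,-0.8],-1],
  [[0,0,0],[0,0,0],-1],
  [[0,0,0],[0,0,0],-1],
])

```text
clock: 19.85
position: [0.5133, -0.0365, 0.092]
ee_rot: [0.389, 0.921, 0.001, 0.001]
wrist_force: [4.5, -2.2, -1.9]
gripper_width: 0.274
gripper_force: 40.0
```

```bash
python3 - <<'E'
from plan import *
s=get_state();p=s["position"][:2]-[.598,-.1215];print(np.hypot(*p),np.degrees(np.arctan2(p[1],p[0])),s["wrist_force"],s["wrist_torque"]);plan([0,0,0])
E
```

```text
0.12001413921101461 134.87522020495783 [ 4.51505576 -2.20016554 -1.94862798] [-0.38190222 -0.61040072  0.00521062]
clock 19.85 pos [ 0.5133 -0.0365  0.092 ] yaw 134.16 F [ 4.5 -2.2 -1.9] w 0.274
shift before turn [ 0.7678 -0.6862  0.1811] after turn [ 0.7678 -0.6862  0.1811]
```

Emit:
arm_command([
  [[-0.0003,-0.0144,0],[0,0,-0.6],-1],
  [[-0.0003,-0.0144,0],[0,0,-0.6],-1],
  [[-0.0002,-0.0096,0],[0,0,-0.4],-1],
  [[0,0,0],[0,0,0],-1],
  [[0,0,0],[0,0,0],-1],
])

```text
clock: 20.35
position: [0.5012, -0.0508, 0.092]
ee_rot: [0.314, 0.949, 0.001, 0.002]
wrist_force: [5.8, -2.4, -2.6]
gripper_width: 0.273
gripper_force: 40.0
```

```bash
cat > t.py <<'E'
from plan import *
s=get_state();p=s["position"][:2]-[.598,-.1215];r=np.hypot(*p);u=p/r;F=s["wrist_force"][:2]
print(s["clock"],"r",r,"ang",np.degrees(np.arctan2(p[1],p[0])),"Frad",F@u,"Ftan",F@[-u[1],u[0]],s["wrist_torque"])
E
python3 t.py
```

```text
20.35 r 0.11982124682611542 ang 143.8651301460525 Frad -6.1592035791557125 Ftan -1.4659574355248268 [-0.36328509 -0.82780296 -0.13047699]
```

Emit:
arm_command([
  [[-0.0012,-0.0096,0],[0,0,-0.4],-1],
  [[-0.0002,-0.0096,0],[0,0,-0.4],-1],
  [[0,0,0],[0,0,0],-1],
  [[0,0,0],[0,0,0],-1],
])

```text
clock: 20.75
position: [0.496, -0.0588, 0.0919]
ee_rot: [0.276, 0.961, 0.001, 0.001]
wrist_force: [3.8, -0.7, -1.9]
gripper_width: 0.27
gripper_force: 40.0
```

```bash
python3 t.py
```

```text
20.75 r 0.11971748682224453 ang 148.4372374855459 Frad -3.6242953707859527 Ftan -1.4128086820502586 [-0.23596506 -0.73122327 -0.15972686]
```

Emit:
arm_command([
  [[-0.0006,-0.0072,0],[0,0,-0.3],-1],
  [[-0.0002,-0.0072,0],[0,0,-0.3],-1],
  [[0,0,0],[0,0,0],-1],
  [[0,0,0],[0,0,0],-1],
])

```text
clock: 21.15
position: [0.4931, -0.0639, 0.092]
ee_rot: [0.248, 0.969, 0.002, 0.002]
wrist_force: [7.3, 3.4, -1.8]
gripper_width: 0.277
gripper_force: 40.0
```

```bash
python3 t.py
```

```text
21.15 r 0.11966125368503859 ang 151.22612458615473 Frad -4.724103802903825 Ftan -6.487737757329964 [ 0.65792449 -1.05396344 -0.443756  ]
```

Emit:
arm_command([
  [[-0.0006,-0.006,0],[0,0,-0.1],-1],
  [[-0.0002,-0.006,0],[0,0,-0.1],-1],
  [[0,0,0],[0,0,0],-1],
  [[0,0,0],[0,0,0],-1],
])

```text
clock: 21.55
position: [0.4918, -0.0666, 0.0921]
ee_rot: [0.239, 0.971, 0.004, 0.002]
wrist_force: [11.9, 14.3, -1.1]
gripper_width: 0.27
gripper_force: 40.0
```

```bash
python3 t.py
```

```text
21.55 r 0.11958717835747783 ang 152.6614961270155 Frad -3.978996489992345 Ftan -18.143427518139987 [ 2.50399217 -1.93633957 -0.3747833 ]
```

Emit:
arm_command([
  [[-0.0004,-0.003,0],[0,0,-0.05],-1],
  [[0,0,0],[0,0,0],-1],
  [[0,0,0],[0,0,0],-1],
  [[0,0,0],[0,0,0],-1],
])

```text
clock: 21.95
position: [0.4915, -0.0671, 0.0921]
ee_rot: [0.236, 0.972, 0.005, 0.002]
wrist_force: [13.2, 18.0, -1.6]
gripper_width: 0.274
gripper_force: 40.0
```

```bash
python3 t.py
```

```text
21.95 r 0.11958420104237415 ang 152.95376401498848 Frad -3.5494601346452606 Ftan -22.030193020779308 [ 3.08128706 -2.06344682 -0.376585  ]
```

Emit:
arm_command([
  [[0,0,0],[0,0,0],0.6],
  [[0,0,0],[0,0,0],0.6],
  [[0,0,0],[0,0,0],0.6],
  [[0,0,0],[0,0,0],0.6],
  [[0,0,0],[0,0,0],0.6],
  [[0,0,-0.05],[0,0,0],0.6],
  [[0,0,-0.09],[0,0,0],0.6],
  [[0,0,-0.09],[0,0,0],0.6],
  [[0.09,0,0],[0,0,0],0.6],
  [[0.09,0,0],[0,0,0],0.6],
  [[0.09,0,0],[0,0,0],0.6],
  [[0,0,0],[0,0,0],0.6],
])

```text
clock: 23.15
position: [0.3623, -0.008, 0.2059]
ee_rot: [0.234, 0.972, 0.001, -0.002]
wrist_force: [1.2, -0.7, 0.3]
gripper_width: 0.8
gripper_force: 0.0
```

```bash
python3 - <<'E'
from plan import *
plan([.4,.2,.2])
c=capture("top");s=capture("side")
a=cv2.resize(c["img"][150:270,270:520][...,::-1],None,fx=3.2,fy=3.2,interpolation=cv2.INTER_CUBIC)[:,:400]
a=cv2.resize(c["img"][160:270,380:520][...,::-1],None,fx=2.85,fy=2.85,interpolation=cv2.INTER_CUBIC)
b=cv2.resize(s["img"][190:370,345:525][...,::-1],None,fx=2.2,fy=2.2,interpolation=cv2.INTER_CUBIC)
o=np.zeros((400,800,3),np.uint8);o[:a.shape[0],:a.shape[1]]=a;o[:b.shape[0],400:400+b.shape[1]]=b;cv2.imwrite("pics/end.png",o)
E
```

```text
clock 23.15 pos [ 0.3623 -0.008   0.2059] yaw 152.95 F [ 1.2 -0.7  0.3] w 0.8
shift before turn [0.122  0.4048 0.0126] after turn [0.122  0.4048 0.0126]
```

View pics/end.png

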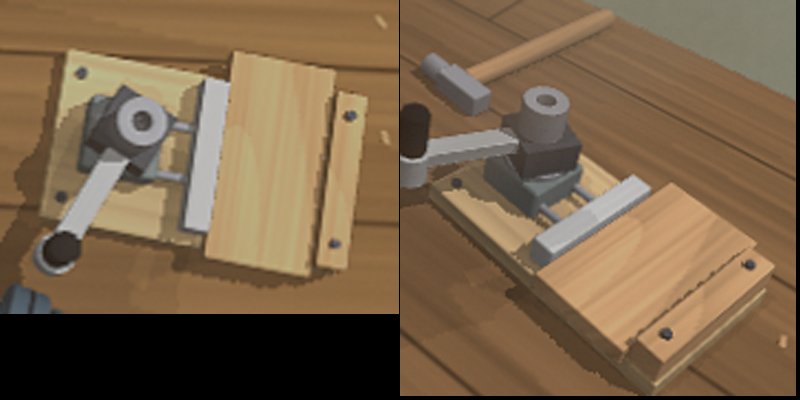

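The final view shows the collar flat on the hub at (143,122). The lever is swung to its handle at (60,250), and the board is held between the jaw at (205,155) and the fence at (340,180). The gripper is clear.

```bash
python3 -c "
from cell import *
print(sign_off())"
```

```text
the job is handed in; nothing more can be done
None
```

The job is handed in at about 23 s on the robot clock: the lever is seated on the keyed shaft, the steel collar rests flat on the hub, and the board is clamped with about 22 N at the handle before release; the bystanders were not touched.

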